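Lock the battery cover of the backup power unit

TASK

The battery cover on the backup power unit is not locked yet. Take the hex-handled screwdriver from the stand, seat its blade in the slot of the cover's lock screw, press the screw down and, still pressing, turn it clockwise with the screwdriver as far as it goes (about a seventh of a turn). Then put the screwdriver back upright, all the way down, in the hole of the stand that it came from.

Things in the scene. Friction and masses are not known exactly. Their poses are not given: they have to be found in the camera images.
- screwdriver: Upright in a stand hole; alone there with a thick hex handle. 0.08-0.17 kg. Origin: bit tip; z up the tool; x along the blade's width. From the tip: blade 16 (x) by 4 mm, 14 high; shank 10 dia to 55; round guard 46 dia, 55 to 63; hex grip 63 to 135, 32 across flats, its flats facing +-y and 30 and 150 degrees from x; cap to 138. Guard rests on the stand, tip then 5 mm above the desk.
- stand: Fixed dark wooden block, 75 (x) by 235 (y) by 60 mm high, origin at the centre of its underside. Three upright round through holes 31 mm in diameter on its y axis at y = -75, 0 and +75 mm; one has the screwdriver (which one varies), the others hold slim round tools whose tops are at most 105 mm above the desk.
- screw_slot (a point): Centre of the slot floor of the lock screw; x along the slot, z up. Steel head 40 mm dia, 15 mm above the fixed black unit (60 high), in its grey cover panel; two caps at the other end have no slot. Slot runs right across, 10 wide, 11 deep, bevelled to 19 at the top. Sprung: sinks up to 8 mm when pressed (4 N to start, 10 N at the bottom), rises when let go; keep it 3 to 7 mm down while turning.
- lock_screw (a joint): Turn of the lock screw in rad, growing clockwise seen from above: 0 to 0.15 at the start (unlocked), stop at 0.9 (locked; above 0.7 will do). Stiff (0.05 N m), stays where it is left. The blade has about 23 degrees of play in the slot either way, so the screwdriver turns about 75 degrees from lined up with the slot to bring the screw to its stop.
Not all that is in view belongs to the job. Of the things like the screwdriver, leave any that is yellow; of the rest the larger one is meant.

How it is judged:
By the outcome, as a careful person would: the job done as asked, in the order asked, and still so for the second after the job is handed in, with the robot touching nothing.
It also fails if it takes over 54 s, if anything falls off the work surface, if the arm or the gripper's body presses on something with over 40 N, if the wrist force passes 120 N, or if a joint passes its speed limit or range.

ROBOT

A 7-joint arm with a two-finger parallel gripper is mounted at the origin on the work surface. World frame = base frame: x ahead of the robot, y to its left, z up, the work surface at z = 0. Lengths are in m, angles in rad, forces in N, time in s.
With the tool pointing down it reaches from about 0.425 to 0.925 m from the base axis. Payload 6.8 kg.
Tool frame: the origin (TCP) lies midway between the tips of the shut fingers; the grasp point (between the pads) lies 19 mm behind it; z points along the fingers, x is the direction in which the jaws open and shut, and the axes are right-handed (so a half turn about z gives the same grasp; the last joint's range is limited). The gripper opens to 85 mm and grips with 20 to 120 N. Pads are 22 mm wide; open, the fingers measure 114 mm over their backs; the gripper's body (76 mm by 85 mm) begins 54 mm behind the grasp point. The pads swing forward as they close: fully open they stand 13 mm farther back than shut.
Start: joints at [1.186, 0.477, 0.022, 1.555, -0.011, 1.109, -0.083], TCP at [0.184, -0.649, 0.231] pointing down, gripper open.
Joint ranges: [-2.96, 2.96], [-0.34, 2.1], [-1.41, 1.46], [0.24, 2.44], [-1.37, 4.51], [0.17, 1.92], [-2.96, 2.96]. Speed limits (rad/s): [2.39, 2.39, 3.14, 3.14, 3.14, 3.14, 3.14].

INTERFACE

Orientations are given as a unit quaternion [w, x, y, z].
In Python, from station import bot, imaging, nets gives the robot as it stands. The module is installed in compiled form; this text tells all that it offers.
- The arm moves only by the tool apply_moves, never from a script. Its argument "moves" is text: rows parted by semicolons, each of 7 numbers parted by spaces: the gripper command: -1 is fully open, 1 is shut, values between are in proportion, then the shift along the tool's x, y, z normalised to -1 to 1, where 1 is 120 mm, then the turn, a rotation vector about the tool's x, y, z normalised to -1 to 1, where 1 is 4 degrees. In form: hand dx dy dz rx ry rz; .... A call has 1 to 12 rows; each row shifts and turns the commanded pose from where the row before left it, along the tool's axes as they then stand; what a row does not reach is not made up. A row lasts 1/12 s, in which the tool goes at most 41.7 mm and 7.16 degrees, less where a joint would pass 70% of its speed; a pose out of reach is approached as far as the arm can. A call with a number of a shift or a turn outside -1 to 1 is refused whole. A call with a gripper value outside its range is refused whole. The fingers move at their own pace and stop on an object; "force" is the grip in N (left out, the last holds). Time passes only in rows, so rows that do not move let the fingers close. It gives the time, the measured TCP pose, the force and the opening at its end, in the units of the state.
- bot.get_obs(): the state, without advancing time (a new reading comes with each control period).
- imaging.read_camera(name): name is "side" or "top"; returns a dict with "image" (400x640x3 uint8, red, green, blue), "fx", "fy", "cx", "cy" (pixels), "dist_coeffs" ([k1, k2, p1, p2, k3] as OpenCV has them; the pictures are not rectified), "view" (4x4, takes a point from world to camera coordinates). Camera axes: x right, y down, z forward; pixel columns grow to the right and rows downward; lengths in m; the calibration is good to about 2 mm. A picture is of the moment at which its call begins. There is no depth.
- bot.hand_in(): hands the job in, once; it reports no verdict.
Trained networks look in a picture, given as the dict that the camera call returned (one of the last four; its "shot" number tells which), for a name from the list of things; names that differ only in an ending like _2 or _b are one class to them, and where a whole thing is asked for, a point or a joint stands for the part that bears it (a point fixed in the world has none). Each returns a list of dicts, best first, with "score" (0 to 1); they miss things now and then, are a little off and sometimes report something else, mostly with a low value. They report only what shows in the picture. A call takes as long as a camera call. They do not tell look-alikes from the thing itself.
- nets.spot_in(picture, name): "rect" ([left, top, right, bottom] in pixels, round what is visible of it).
- nets.outline_of(picture, name): "region" (400x640 bool, what is visible of it) and "rect" ([left, top, right, bottom] in pixels, round what is visible of it).
- nets.spot_point(picture, name): "location" ([column, row] in pixels: a listed point, or the origin of a listed thing).
The state is a dict: "t": time; "q": joint angles; "joint_vel": joint speeds; "joint_torque": joint torques, N m; "eef_pos": TCP position; "tool_rot": TCP orientation; "contact_force": force on the tool from outside, world axes, zero at the start; "torque": the same for the moment, N m; "gripper_width": opening from 0.0 (shut) to 1.0 (fully open).
Only numpy, scipy, OpenCV 4.12 (cv2) and the standard library are available. Lean on these libraries where they do the work, as an engineer would, in place of code of your own. Each camera call takes 0.05 s, during which the arm holds its last target.

## Working session

There is one attempt and no reset: what is moved stays moved. The work goes in short steps, Python scripts to look and compute and a tool call to move; the robot and the scene stay as the last step left them, time stands still between calls to the robot, and variables do not carry over. Pictures are saved under pics/ and viewed, and the job is handed in when it is done.

Besides the shell and the picture viewer there is one more tool, called after "Emit:" as name(argument=value, ...) on one line, values as JSON. apply_moves: Moves the arm, as the interface text tells. Scaled input: -1 to 1 covers 120 mm each way for a shift and 4 degrees each way for a turn. Its arguments: {"type":"object","properties":{"moves":{"type":"string"},"force":{"type":"number"}},"required":["moves"]}

```bash
mkdir -p pics
cat > h.py <<'E'
import numpy as np, cv2
from station import bot, imaging, nets
def save(im,name,crop=None,scale=1):
    if crop: l,t,r,b=crop; im=im[t:b,l:r]
    if scale!=1: im=cv2.resize(im,None,fx=scale,fy=scale,interpolation=cv2.INTER_CUBIC)
    cv2.imwrite('pics/'+name,im[:,:,::-1])
def K(p): return np.array([[p['fx'],0,p['cx']],[0,p['fy'],p['cy']],[0,0,1.]])
def ray(p,uv):
    n=cv2.undistortPoints(np.array([[uv]],float),K(p),np.array(p['dist_coeffs'],float))[0,0]
    V=np.array(p['view']);R=V[:3,:3];t=V[:3,3]
    return -R.T@t, R.T@np.array([n[0],n[1],1.])
def onz(p,uv,z):
    o,d=ray(p,uv); return o+d*(z-o[2])/d[2]
def proj(p,X):
    V=np.array(p['view']);r,_=cv2.Rodrigues(V[:3,:3])
    return cv2.projectPoints(np.array(X,float).reshape(-1,1,3),r,V[:3,3],K(p),np.array(p['dist_coeffs'],float))[0][:,0]
def tri(ps,uvs):
    A=np.zeros((3,3));b=np.zeros(3)
    for p,uv in zip(ps,uvs):
        o,d=ray(p,uv);d/=np.linalg.norm(d);M=np.eye(3)-np.outer(d,d);A+=M;b+=M@o
    return np.linalg.solve(A,b)
E
python3 - <<'E'
from h import *
np.set_printoptions(precision=4,suppress=True)
print(bot.get_obs())
for n in ['side','top']:
    p=imaging.read_camera(n); save(p['image'],n+'0.png')
    print(n,p['fx'],np.array(p['view']),p['dist_coeffs'])
    for th in ['screwdriver','stand','lock_screw']:
        print(th,[(r['score'],np.array(r['rect'])) for r in nets.spot_in(p,th)][:5])
    for th in ['screwdriver','stand','screw_slot']:
        print('pt',th,[(r['score'],np.array(r['location'])) for r in nets.spot_point(p,th)][:5])
E
```

```text
{'t': 0.0, 'q': array([ 1.1859,  0.4778,  0.0223,  1.5565, -0.0114,  1.1092, -0.0831]), 'joint_vel': array([-0.0008,  0.0009,  0.0004,  0.0006, -0.0007, -0.0005, -0.0005]), 'joint_torque': array([  0.0002, -59.6456,   1.6083, -28.1194,   0.0125,   0.0094,
         0.    ]), 'eef_pos': array([ 0.1842, -0.6488,  0.2303]), 'tool_rot': array([-0.0005,  0.7979, -0.6028, -0.0008]), 'contact_force': array([0.7046, 0.225 , 0.327 ]), 'torque': array([-0.0022,  0.0079, -0.0317]), 'gripper_width': 0.9984674862067937}
side 363.58784349171333 [[-0.6164 -0.7873  0.0177  0.3468]
 [-0.5326  0.4002 -0.7457  0.3853]
 [ 0.58   -0.4691 -0.666   0.3298]
 [ 0.      0.      0.      1.    ]] [0.0223 0.     0.     0.     0.    ]
screwdriver [(0.87, array([321.9, 118.1, 342.8, 177.7])), (0.79, array([345.6, 149.5, 374.4, 198.2])), (0.77, array([376. , 207.4, 397.9, 248.3]))]
stand [(0.98, array([327.3, 142.4, 429.6, 234.1]))]
lock_screw [(0.94, array([217.6, 307.3, 253.5, 337.8]))]
pt screwdriver [(0.88, array([328.6, 175.7]))]
pt stand [(0.91, array([378.6, 196.1]))]
pt screw_slot []
top 448.8671911738155 [[ 0.0147 -0.9998 -0.0159 -0.0358]
 [-0.9957 -0.0132 -0.0915  0.5837]
 [ 0.0912  0.0172 -0.9957  0.938 ]
 [ 0.      0.      0.      1.    ]] [-0.078  0.     0.     0.     0.   ]
screwdriver [(0.79, array([363. , 123.9, 389.3, 148. ])), (0.7, array([350.7, 177.6, 369.1, 207.4])), (0.51, array([345.5, 233. , 354.9, 248.2]))]
stand [(0.74, array([340.9, 164.5, 453.6, 212.3]))]
lock_screw [(0.77, array([202.6, 233.4, 221.9, 250.4]))]
pt screwdriver [(0.95, array([360.1, 192.5])), (0.84, array([367.8, 145.5])), (0.57, array([352.2, 237. ]))]
pt stand [(0.59, array([392. , 190.8]))]
pt screw_slot [(0.68, array([210.8, 240.7]))]
```

View pics/side0.png

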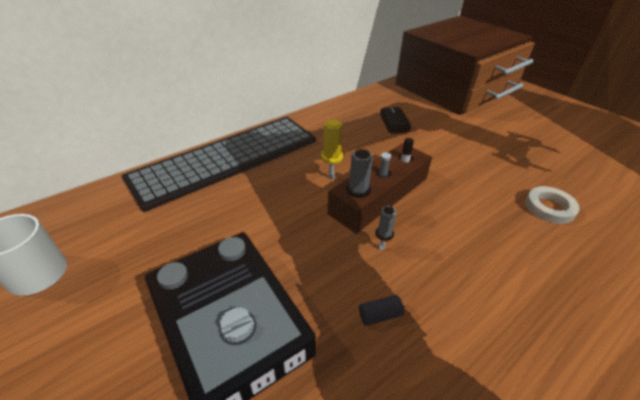

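View pics/top0.png

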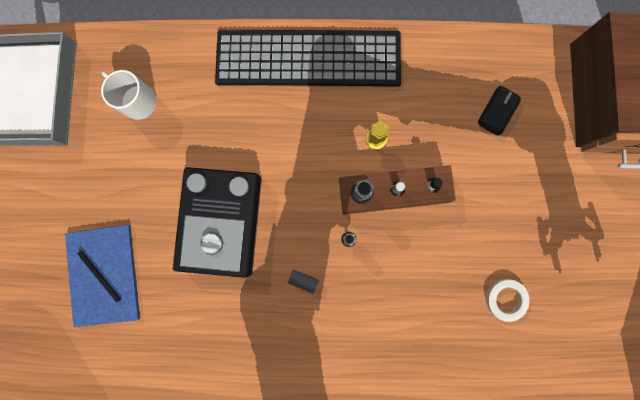

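Run:
```python
import cv2
a=cv2.imread('pics/side0.png')[100:260,300:450]; b=cv2.imread('pics/top0.png')[110:260,320:470]
cv2.imwrite('pics/c1.png',cv2.resize(a,None,fx=3.7,fy=3.7,interpolation=cv2.INTER_CUBIC))
cv2.imwrite('pics/c2.png',cv2.resize(b,None,fx=4,fy=4,interpolation=cv2.INTER_CUBIC))
a=cv2.imread('pics/side0.png')[260:380,170:320]; b=cv2.imread('pics/top0.png')[200:300,180:330]
c=cv2.vconcat([cv2.resize(x,None,fx=2.7*2/2,fy=2.7,interpolation=cv2.INTER_CUBIC) for x in (a,b)])
cv2.imwrite('pics/c3.png',c)
```

```text
(no output)
```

View pics/c1.png

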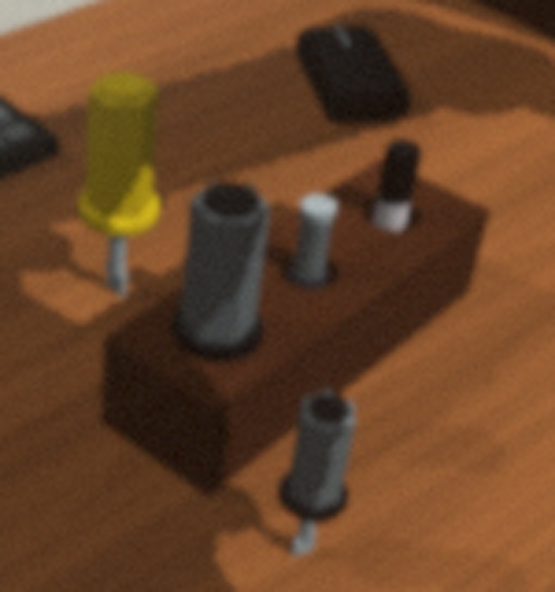

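View pics/c2.png

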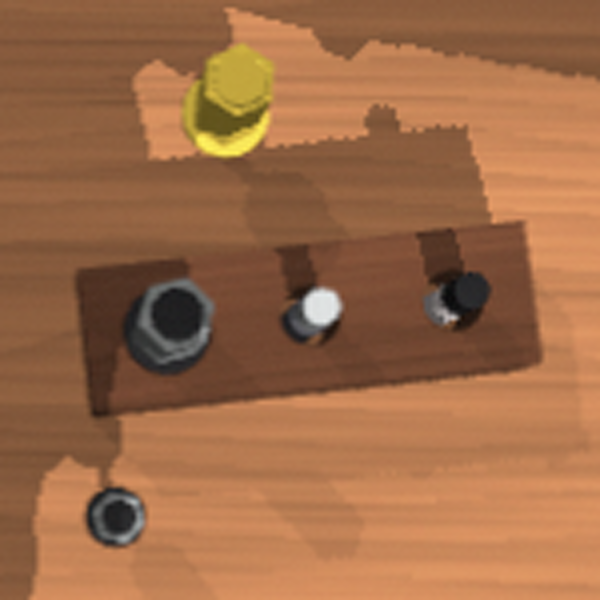

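View pics/c3.png

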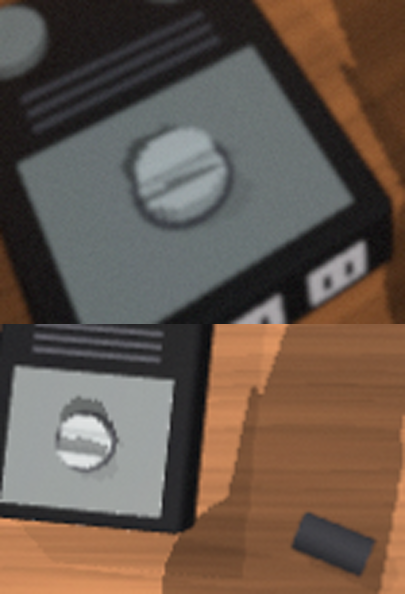

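The look-alikes are the yellow upright driver (side 332,145; top 377,135), the small grey one standing on the desk (side 386,222; top 349,240) and the thick grey hex one in the stand (side 360,172; top 363,190). I'm choosing the one in the stand: it isn't yellow and it is larger than the other grey one. The crop confirms a hex handle with its guard on the stand. The screw is at side 237,323 and top 211,242.

Run:
```python
from h import *
from scipy.optimize import least_squares
np.set_printoptions(precision=4,suppress=True)
ps=imaging.read_camera('side'); pt=imaging.read_camera('top')
for p in (ps,pt):
    V=np.array(p['view']); print('cam',-V[:3,:3].T@V[:3,3])
# stand top corners in top img crop (x4, offset 320,110)
c=np.array([[78,270],[525,222],[541,360],[95,414]])/4.+[320,110]
T=np.array([onz(pt,u,.06) for u in c]);print('stand corners',T)
print('centre',T.mean(0),'yaw of y axis', [np.degrees(np.arctan2(*(T[a]-T[b])[[1,0]])) for a,b in((0,1),(3,2),(0,3),(1,2))], [np.linalg.norm(T[a]-T[b]) for a,b in((0,1),(3,2),(0,3),(1,2))])
# side check: corners predicted
print(proj(ps,T))
# cap
print('cap top', onz(pt,np.array([178,314])/4.+[320,110],.143), 'side cap', onz(ps,np.array([232,200])/3.7+[300,100],.143))
print('guard', onz(pt,np.array([169,328])/4.+[320,110],.064))
for p,n in((pt,'top'),(ps,'side')):
    r=nets.outline_of(p,'lock_screw')
    for k in r[:2]:
        m=k['region']; ys,xs=np.nonzero(m); print(n,k['score'],xs.mean(),ys.mean(),k['rect'],onz(p,[xs.mean(),ys.mean()],.073))
    r=nets.spot_point(p,'screw_slot'); print([ (k['score'],k['location'],onz(p,k['location'],.064)) for k in r])
save(pt['image'],'h1.png',(345,170,385,210),14)
save(pt['image'],'h2.png',(190,220,235,262),13)
save(ps['image'],'h3.png',(212,300,260,345),12)
```

```text
cam [0.2277 0.2736 0.5009]
cam [ 0.4961 -0.0443  0.9868]
stand corners [[ 0.6186 -0.0558  0.06  ]
 [ 0.6471 -0.2892  0.06  ]
 [ 0.5748 -0.2967  0.06  ]
 [ 0.5438 -0.0655  0.06  ]]
centre [ 0.5961 -0.1768  0.06  ] yaw of y axis [np.float64(96.95231373413338), np.float64(97.63781496260464), np.float64(7.364294302856401), np.float64(5.920092102601903)] [np.float64(0.23513117662726007), np.float64(0.2332965908493044), np.float64(0.07543677661837259), np.float64(0.07265546391529595)]
[[329.025  191.0115]
 [403.7205 142.5853]
 [431.934  156.7662]
 [360.0957 211.213 ]]
cap top [ 0.5873 -0.1022  0.143 ] side cap [ 0.5858 -0.1003  0.143 ]
guard [ 0.5885 -0.1031  0.064 ]
top 0.55 210.18412698412698 242.82857142857142 [199.0, 230.9, 224.2, 253.4] [0.4791 0.207  0.073 ]
[(0.64, [360.9, 193.5], array([ 0.5854, -0.1003,  0.064 ])), (0.56, [212.2, 244.2], array([0.4762, 0.2052, 0.064 ]))]
side 0.58 236.35352422907488 324.06497797356826 [220.5, 305.4, 253.2, 340.7] [0.477  0.2081 0.073 ]
[(0.95, [236.4, 326.8], array([0.4788, 0.2085, 0.064 ]))]
```

View pics/h1.png

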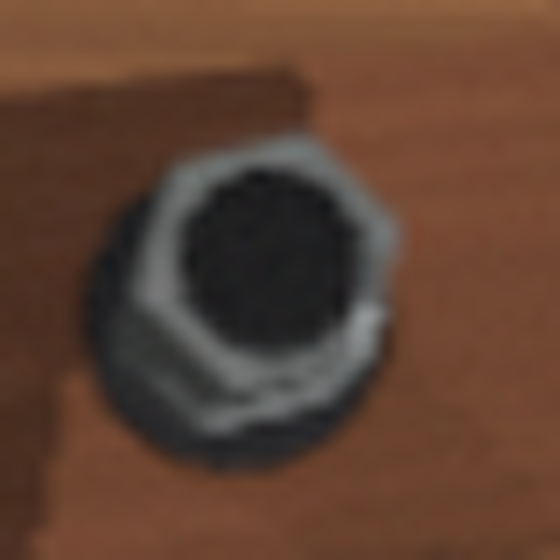

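View pics/h2.png

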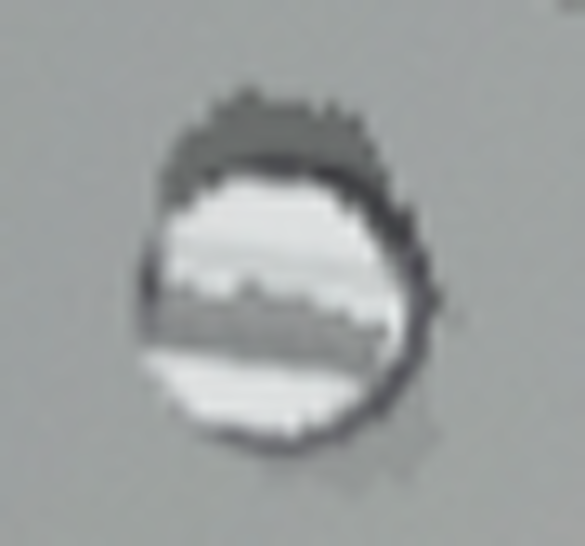

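View pics/h3.png

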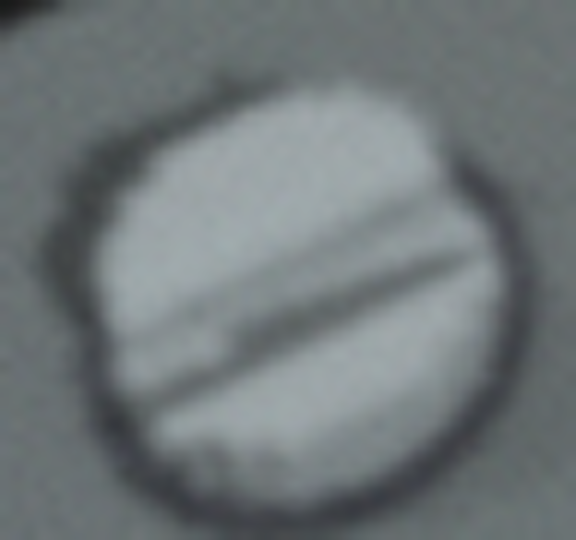

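Run:
```python
from h import *
from scipy.optimize import least_squares
np.set_printoptions(precision=4,suppress=True)
ps=imaging.read_camera('side'); pt=imaging.read_camera('top')
ct=np.array([281,303])/13+[190,220]; cs=np.array([300,290])/12+[212,300]
print(onz(pt,ct,.075),onz(ps,cs,.075),tri([ps,pt],[cs,ct]))
def ang(a,b): d=b-a; return np.degrees(np.arctan2(d[1],d[0]))%180
f=lambda q:np.array(q)/13+[190,220]
g=lambda q:np.array(q)/12+[212,300]
print('slot top lower edge',ang(onz(pt,f([145,350]),.075),onz(pt,f([360,380]),.075)))
print('slot top upper edge',ang(onz(pt,f([165,285]),.075),onz(pt,f([385,330]),.075)))
print('side near edge',ang(onz(ps,g([150,415]),.075),onz(ps,g([485,255]),.075)))
print('side far edge',ang(onz(ps,g([110,335]),.075),onz(ps,g([430,205]),.075)))
print('side edge line pts',onz(ps,g([150,415]),.075),onz(ps,g([485,255]),.075),onz(ps,g([110,335]),.075),onz(ps,g([430,205]),.075))
k=lambda q:onz(pt,np.array(q)/14+[345,170],.140)
C=[k(q) for q in([300,138],[400,235],[240,395],[148,300],[172,180])]
c0=(C[0]+C[2])/2; print('hex c',c0,(C[1]+C[3])/2)
for c in C: d=c-c0; print(np.degrees(np.arctan2(d[1],d[0])),np.linalg.norm(d))
# overlay check
im=pt['image'].copy(); im2=ps['image'].copy()
im=cv2.resize(im,None,fx=4,fy=4,interpolation=cv2.INTER_CUBIC);im2=cv2.resize(im2,None,fx=4,fy=4,interpolation=cv2.INTER_CUBIC)
ctr=np.array([.5868,-.1022])
for z in(.068,.14):
    X=[[ctr[0]+.01848*np.cos(a),ctr[1]+.01848*np.sin(a),z] for a in np.radians(45+60*np.arange(6))]
    for p,i in((pt,im),(ps,im2)): cv2.polylines(i,[np.int32(proj(p,X)*4+2)],True,(255,0,0),1)
X=[[.477+.02*np.cos(a),.2065+.02*np.sin(a),.075] for a in np.linspace(0,6.28,40)]
for p,i in((pt,im),(ps,im2)): cv2.polylines(i,[np.int32(proj(p,X)*4+2)],True,(255,0,0),1)
a=[im[660:860,1360:1560],im[880:1080,750:950],im2[570:820,1340:1540][:200],im2[1190:1390,850:1050]]
cv2.imwrite('pics/ov.png',cv2.resize(np.vstack([np.hstack(a[:2]),np.hstack(a[2:])])[:,:,::-1],None,fx=1.45,fy=1.45))
```

```text
[0.4782 0.2035 0.075 ] [0.4752 0.2078 0.075 ] [0.4786 0.2061 0.0681]
slot top lower edge 83.36212856867338
slot top upper edge 79.78225454057683
side near edge 81.52967335811397
side far edge 77.83663170375101
side edge line pts [0.4722 0.2264 0.075 ] [0.4669 0.1906 0.075 ] [0.4827 0.2257 0.075 ] [0.4755 0.1924 0.075 ]
hex c [ 0.5866 -0.102   0.14  ] [ 0.5865 -0.1026  0.14  ]
-12.666249224999078 0.017987091641353297
-75.66755528109799 0.018134885193645485
167.3337507750009 0.017987091641353297
106.26634108589187 0.017173444378425017
49.09639543413521 0.017691728977882164
```

View pics/ov.png

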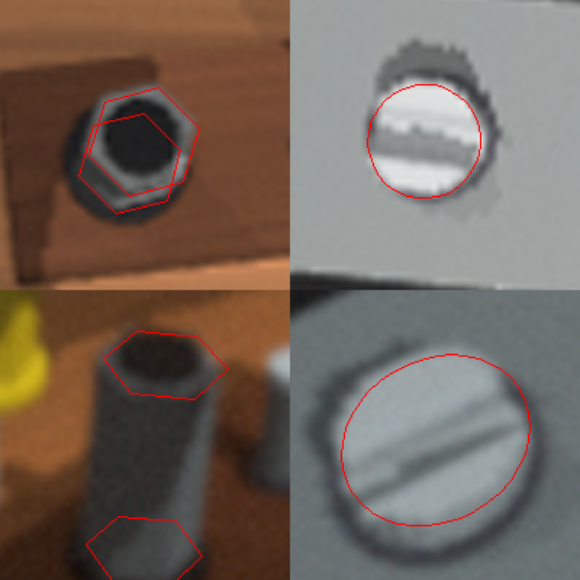

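Emit:
apply_moves(moves="-1 -0.173 -0.224 0 0 0 0;-1 -0.173 -0.224 0 0 0 0;-1 -0.173 -0.224 0 0 0 0;-1 -0.173 -0.224 0 0 0 0;-1 -0.173 -0.224 0 0 0 0;-1 -0.173 -0.224 0 0 0 0;-1 -0.173 -0.224 0 0 0 0;-1 -0.173 -0.224 0 0 0 0;-1 -0.173 -0.224 0 0 0 0;-1 -0.173 -0.224 0 0 0 0", force=80)

```text
t: 1.93
eef_pos: [0.3871, -0.3748, 0.2316]
tool_rot: [0.0, 0.798, -0.603, 0.0]
contact_force: [0.9, -0.2, -0.1]
gripper_width: 1.004
```

Emit:
apply_moves(moves="-1 -0.173 -0.224 0 0 0 0;-1 -0.173 -0.224 0 0 0 0;-1 -0.173 -0.224 0 0 0 0;-1 -0.173 -0.224 0 0 0 0;-1 -0.173 -0.224 0 0 0 0;-1 -0.173 -0.224 0 0 0 0;-1 -0.173 -0.224 0 0 0 0;-1 -0.173 -0.224 0 0 0 0;-1 -0.173 -0.224 0 0 0 0;-1 -0.173 -0.224 0 0 0 0")

```text
t: 2.77
eef_pos: [0.589, -0.1017, 0.2315]
tool_rot: [-0.0, 0.798, -0.603, 0.0]
contact_force: [0.9, -1.0, -0.6]
gripper_width: 1.005
```

Emit:
apply_moves(moves="-1 0 0 0 0 0 -0.97;-1 0 0 0 0 0 -0.97;-1 0 0 0 0 0 -0.97;-1 0 0 0 0 0 -0.97;-1 0 0 0 0 0 -0.97;-1 0 0 0 0 0 -0.97;-1 0 0 0 0 0 -0.97;-1 0 0 0 0 0 -0.97;-1 0 0 0 0 0 0")

```text
t: 3.52
eef_pos: [0.5882, -0.1032, 0.2313]
tool_rot: [-0.0, 0.93, -0.366, 0.0]
contact_force: [0.0, -0.5, 0.2]
gripper_width: 1.005
```

Emit:
apply_moves(moves="-1 -0.0136 0 0.2 0 0 0;-1 0 0 0.25 0 0 0;-1 0 0 0.25 0 0 0;-1 0 0 0.22 0 0 0;-1 0 0 0.15 0 0 0;-1 0 0 0.05 0 0 0;-1 0 0 0 0 0 0")

```text
t: 4.1
eef_pos: [0.5859, -0.1018, 0.0954]
tool_rot: [0.0, 0.93, -0.368, -0.002]
contact_force: [0.1, -1.0, 0.1]
gripper_width: 1.005
```

Run:
```python
from h import *
ps=imaging.read_camera('side');pt=imaging.read_camera('top')
a=cv2.resize(ps['image'][100:250,290:440],None,fx=2.6,fy=2.6,interpolation=cv2.INTER_CUBIC)
b=cv2.resize(pt['image'][110:260,290:440],None,fx=2.6,fy=2.6,interpolation=cv2.INTER_CUBIC)
save(np.hstack([a,b]),'g1.png')
print(bot.get_obs()['eef_pos'],bot.get_obs()['contact_force'])
```

```text
[ 0.58777765 -0.10192589  0.09791158] [0.18506983 0.32953951 0.49813754]
```

View pics/g1.png

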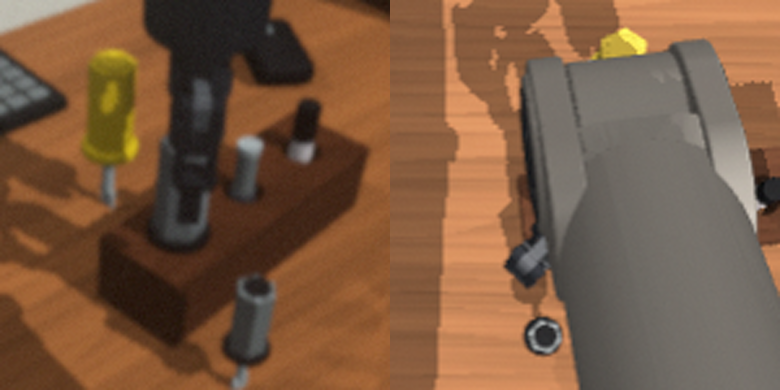

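The open fingers straddle the grey handle (side about 362,175) and touch nothing else, so I'm closing the grip.

Emit:
apply_moves(moves="1 0 0 0 0 0 0;1 0 0 0 0 0 0;1 0 0 0 0 0 0;1 0 0 0 0 0 0;1 0 0 0 0 0 0;1 0 0 0 0 0 0;1 0 0 0 0 0 0;1 0 0 0 0 0 0", force=80)

```text
t: 4.87
eef_pos: [0.5876, -0.102, 0.0977]
tool_rot: [-0.0, 0.93, -0.367, 0.001]
contact_force: [-1.0, 0.3, 6.1]
gripper_width: 0.359
```

Emit:
apply_moves(moves="1 0 0 -0.1 0 0 0;1 0 0 -0.2 0 0 0;1 0 0 -0.25 0 0 0;1 0 0 -0.25 0 0 0;1 0 0 -0.25 0 0 0;1 0 0 -0.1 0 0 0;1 0 0 0 0 0 0;1 0 0 0 0 0 0")

```text
t: 5.53
eef_pos: [0.5866, -0.102, 0.2347]
tool_rot: [0.0, 0.93, -0.367, 0.0]
contact_force: [-0.6, 0.8, -2.5]
gripper_width: 0.366
```

Run:
```python
from h import *
ps=imaging.read_camera('side')
save(ps['image'],'l1.png',(300,50,450,250),3)
o=bot.get_obs();print(o['eef_pos'],o['contact_force'],o['tool_rot'],o['q'])
print(proj(ps,[o['eef_pos'],o['eef_pos']-[0,0,.096]]))
```

```text
[ 0.58589495 -0.10193578  0.23338649] [ 0.18732305  0.47984604 -1.8475398 ] [ 3.79601854e-04  9.30091027e-01 -3.67327189e-01 -1.12897287e-03] [ 0.35925826  0.3717657  -0.37484435  1.72947053  0.15197193  1.07135964
 -0.81790648]
[[368.78282142 105.3114799 ]
 [363.10580153 156.39124388]]
```

View pics/l1.png

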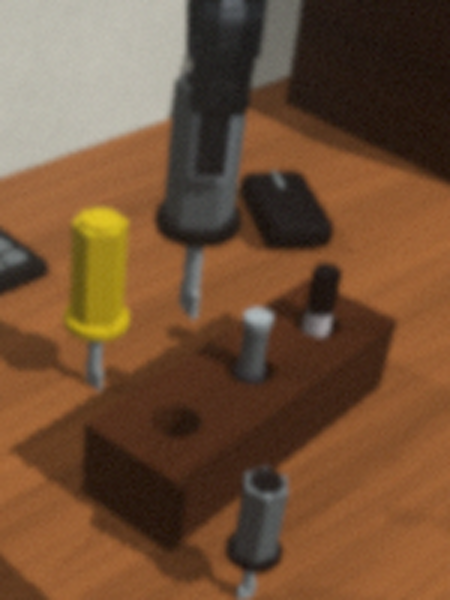

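Emit:
apply_moves(moves="1 -0.15 -0.08 0 0 0 0;1 -0.24 -0.124 0 0 0 0;1 -0.26 -0.134 0 0 0 0;1 -0.26 -0.134 0 0 0 0;1 -0.26 -0.134 0 0 0 0;1 -0.26 -0.134 0 0 0 0;1 -0.26 -0.134 0 0 0 0;1 -0.26 -0.134 0 0 0 0;1 -0.24 -0.124 0 0 0 0;1 -0.15 -0.08 0 0 0 0;1 -0.08 -0.042 0 0 0 0;1 0 0 0 0 0 0")

```text
t: 6.58
eef_pos: [0.4759, 0.2084, 0.2334]
tool_rot: [0.001, 0.931, -0.365, -0.001]
contact_force: [-0.1, 0.2, -1.0]
gripper_width: 0.363
```

Run:
```python
from h import *
ps=imaging.read_camera('side')
o=bot.get_obs();print(o['eef_pos'],o['contact_force'],o['tool_rot'],o['q'])
e=o['eef_pos'];q=proj(ps,[e,e-[0,0,.096]]);print(q)
u,v=q[1].astype(int)
save(ps['image'],'l2.png',(u-45,v-70,u+45,v+20),6)
print((u-45,v-70))
save(ps['image'],'l2f.png')
```

```text
[0.4769907  0.20621805 0.23352856] [-0.21708133 -0.13923445 -1.52844592] [ 9.46188552e-04  9.30416249e-01 -3.66502290e-01 -8.83360465e-04] [-0.06587285  0.26826034 -0.54428183  1.88982366  0.16041726  1.02911096
 -1.42823962]
[[214.94946764 237.84993818]
 [229.97100724 294.08210033]]
(np.int64(184), np.int64(224))
```

View pics/l2.png

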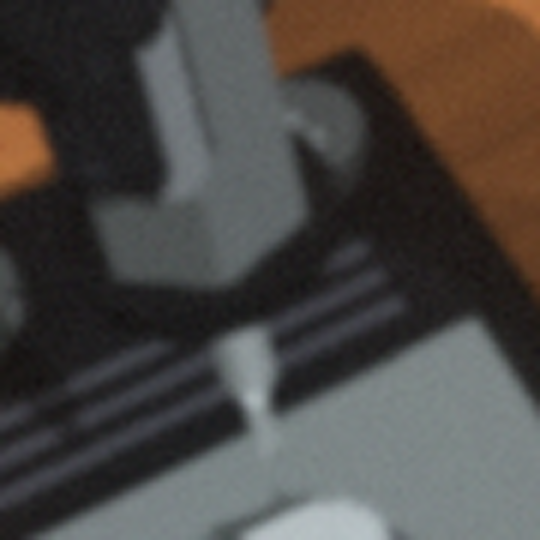

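View pics/l2f.png

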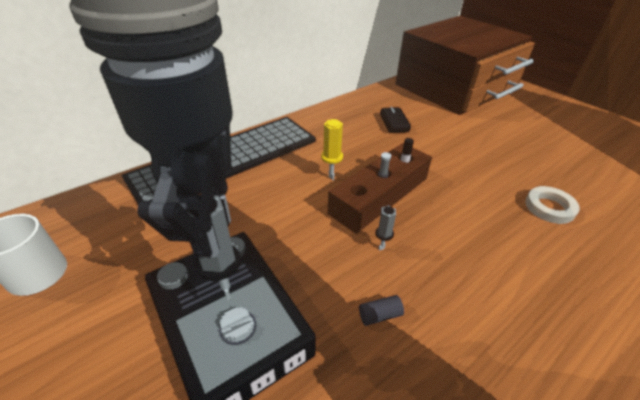

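In the side crop the blade (tip about 228,298) shows as a thin edge. The camera looks along about -15° there, so of the possible directions (-73°, -13°, 47°) the blade lies along -13°. The slot is at about 81°, which is the same as -99°, so I'm turning 86° clockwise to line up.

Emit:
apply_moves(moves="1 0 0 0 0 0 0.5;1 0 0 0 0 0 1;1 0 0 0 0 0 1;1 0 0 0 0 0 1;1 0 0 0 0 0 1;1 0 0 0 0 0 1;1 0 0 0 0 0 1;1 0 0 0 0 0 1;1 0 0 0 0 0 1;1 0 0 0 0 0 1;1 0 0 0 0 0 1;1 0 0 0 0 0 1")

```text
t: 7.63
eef_pos: [0.4786, 0.2034, 0.2341]
tool_rot: [0.001, 0.71, -0.704, 0.0]
contact_force: [-0.1, -0.3, -0.7]
gripper_width: 0.368
```

Emit:
apply_moves(moves="1 0 0 0 0 0 1;1 0 0 0 0 0 1;1 0 0 0 0 0 1;1 0 0 0 0 0 1;1 0 0 0 0 0 1;1 0 0 0 0 0 1;1 0 0 0 0 0 1;1 0 0 0 0 0 1;1 0 0 0 0 0 1;1 0 0 0 0 0 1;1 0 0 0 0 0 0;1 0 0 0 0 0 0")

```text
t: 8.63
eef_pos: [0.4783, 0.2043, 0.2343]
tool_rot: [-0.001, -0.429, 0.903, -0.0]
contact_force: [-1.0, -0.4, -2.3]
gripper_width: 0.368
```

```bash
cat > ov.py <<'E'
from h import *
import sys
from scipy.spatial.transform import Rotation as Ro
np.set_printoptions(precision=4,suppress=True)
ps=imaging.read_camera('side')
o=bot.get_obs();e=o['eef_pos'];w=o['tool_rot'];R=Ro.from_quat(np.r_[w[1:],w[0]])
print(o['t'],e,'F',o['contact_force'],'M',o['torque'],'q',o['q'],'w',o['gripper_width'])
jx=R.as_matrix()[:,0];print('jaw',np.degrees(np.arctan2(jx[1],jx[0])),'z',R.as_matrix()[:,2])
L=float(sys.argv[2]) if len(sys.argv)>2 else .094
q=proj(ps,[e-[0,0,L]])[0];u,v=q.astype(int);u=max(u,45)
v=min(v,368)
S=6;c=(u-45,v-60,u+45,v+30)
im=cv2.resize(ps['image'][c[1]:c[3],c[0]:c[2]],None,fx=S,fy=S,interpolation=cv2.INTER_CUBIC)
im2=im.copy()
M=R.as_matrix();bx=M@np.array([np.cos(np.radians(-30)),np.sin(np.radians(-30)),0]);by=M@np.array([np.cos(np.radians(60)),np.sin(np.radians(60)),0]);tz=M[:,2]
print('blade',np.degrees(np.arctan2(bx[1],bx[0])))
tip=e+tz*L
def pl(X,col=(255,0,0)): cv2.polylines(im2,[np.int32((proj(ps,X)-c[:2]+.5)*S)],True,col,1)
for h in(0,.014): pl([tip-tz*h+bx*a*.008+by*b*.002 for a,b in((1,1),(1,-1),(-1,-1),(-1,1))])
pl([tip-tz*.055+.023*(bx*np.cos(a)+by*np.sin(a)) for a in np.linspace(0,6.2,30)])
save(np.hstack([im,im2]),sys.argv[1],None,.72)
print('crop',c)
E
python3 ov.py b1.png
```

```text
8.6833 [0.4782 0.2048 0.2344] F [-0.5528  0.3167 -1.086 ] M [-0.0424  0.0084  0.0346] q [-0.2552  0.2395 -0.3146  1.901   0.087   1.0151 -2.8609] w 0.3672926532974366
jaw -129.1090821598959 z [-0.0006 -0.0009 -1.    ]
blade -99.10906717990171
crop (np.int64(185), np.int64(231), np.int64(275), np.int64(321))
```

View pics/b1.png

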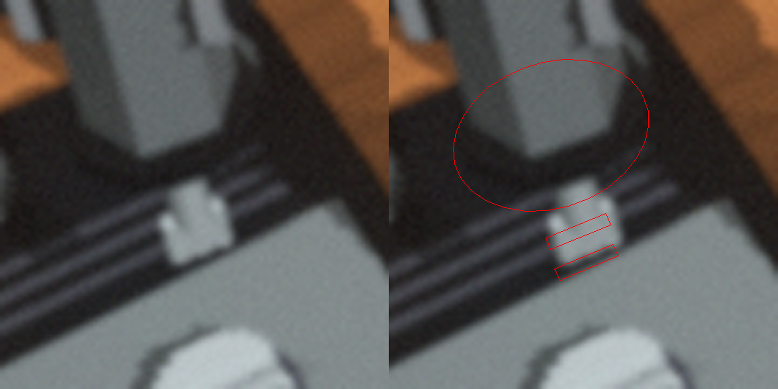

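The blade's width now shows, which confirms its direction, but clockwise turns take joint 7 down towards its limit (now -2.86). I'll turn 180° anticlockwise to the equivalent alignment.

Emit:
apply_moves(moves="1 0 0 0 0 0 -1;1 0 0 0 0 0 -1;1 0 0 0 0 0 -1;1 0 0 0 0 0 -1;1 0 0 0 0 0 -1;1 0 0 0 0 0 -1;1 0 0 0 0 0 -1;1 0 0 0 0 0 -1;1 0 0 0 0 0 -1;1 0 0 0 0 0 -1;1 0 0 0 0 0 -1;1 0 0 0 0 0 -1")

```text
t: 9.68
eef_pos: [0.478, 0.2056, 0.2347]
tool_rot: [0.0, 0.761, -0.648, 0.0]
contact_force: [0.7, 0.6, -0.8]
gripper_width: 0.361
```

Emit:
apply_moves(moves="1 0 0 0 0 0 -1;1 0 0 0 0 0 -1;1 0 0 0 0 0 -1;1 0 0 0 0 0 -1;1 0 0 0 0 0 -1;1 0 0 0 0 0 -1;1 0 0 0 0 0 -1;1 0 0 0 0 0 -1;1 0 0 0 0 0 -1;1 0 0 0 0 0 -1;1 0 0 0 0 0 -1;1 0 0 0 0 0 -1")

```text
t: 10.68
eef_pos: [0.478, 0.2055, 0.2347]
tool_rot: [0.0, 0.959, -0.283, -0.0]
contact_force: [-0.5, 0.9, -1.0]
gripper_width: 0.367
```

Emit:
apply_moves(moves="1 0 0 0 0 0 -1;1 0 0 0 0 0 -1;1 0 0 0 0 0 -1;1 0 0 0 0 0 -1;1 0 0 0 0 0 -1;1 0 0 0 0 0 -1;1 0 0 0 0 0 -1;1 0 0 0 0 0 -1;1 0 0 0 0 0 -1;1 0 0 0 0 0 -1;1 0 0 0 0 0 -1;1 0 0 0 0 0 -1")

```text
t: 11.68
eef_pos: [0.478, 0.2055, 0.2347]
tool_rot: [0.0, 0.991, 0.132, -0.0]
contact_force: [0.2, 0.3, -1.5]
gripper_width: 0.367
```

Emit:
apply_moves(moves="1 0 0 0 0 0 -1;1 0 0 0 0 0 -1;1 0 0 0 0 0 -1;1 0 0 0 0 0 -1;1 0 0 0 0 0 -1;1 0 0 0 0 0 -1;1 0 0 0 0 0 -1;1 0 0 0 0 0 -1;1 0 0 0.1 0 0 -1;1 0 0 0.1 0 0 0;1 0 0 0.05 0 0 0;1 0 0 0 0 0 0")

```text
t: 12.68
eef_pos: [0.4769, 0.2052, 0.2029]
tool_rot: [-0.0, 0.903, 0.429, -0.002]
contact_force: [-0.1, -0.2, -0.8]
gripper_width: 0.366
```

```bash
python3 ov.py b2.png .092
```

```text
12.7333 [0.4772 0.2058 0.2039] F [ 0.2213 -0.4112 -1.1866] M [-0.0362 -0.0192  0.0311] q [ 0.1457  0.3622 -0.8183  1.9093  0.311   1.0036  0.0763] w 0.3660976603507549
jaw 50.82254213182717 z [-0.0021 -0.0008 -1.    ]
blade 80.82254127952928
crop (np.int64(188), np.int64(245), np.int64(278), np.int64(335))
```

View pics/b2.png

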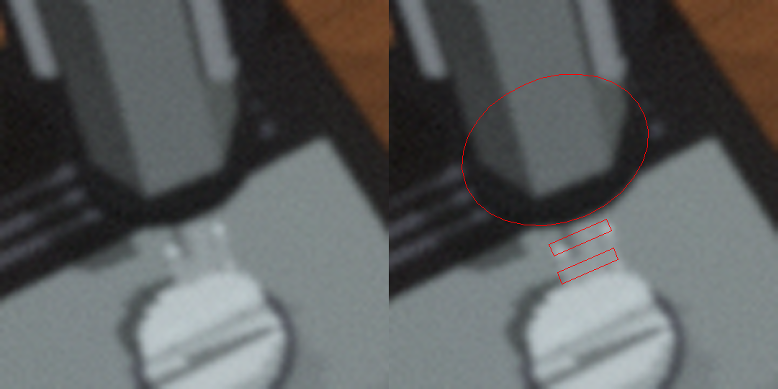

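Run:
```python
from h import *
np.set_printoptions(precision=4,suppress=True)
ps=imaging.read_camera('side')
print('slot',[(r['score'],r['location']) for r in nets.spot_point(ps,'screw_slot')],'tip',[(r['score'],r['location']) for r in nets.spot_point(ps,'screwdriver')])
e=bot.get_obs()['eef_pos'];print(e)
for X in([.4772,.2058,.112],[.4772,.2058,.064],[.4772,.2058,.075],[.4792,.2058,.064],[.4772,.2078,.064]): print(X,proj(ps,[X])[0])
save(ps['image'],'b3.png',(205,280,270,345),12)
```

```text
slot [(0.77, [238.7, 326.2])] tip [(0.84, [232.0, 305.7]), (0.77, [383.1, 249.5]), (0.71, [330.1, 176.6])]
[0.478  0.2066 0.2053]
[0.4772, 0.2058, 0.112] [233.4473 305.9669]
[0.4772, 0.2058, 0.064] [238.8777 326.541 ]
[0.4772, 0.2058, 0.075] [237.7004 322.0747]
[0.4792, 0.2058, 0.064] [238.1289 325.387 ]
[0.4772, 0.2078, 0.064] [237.469  327.4379]
```

View pics/b3.png

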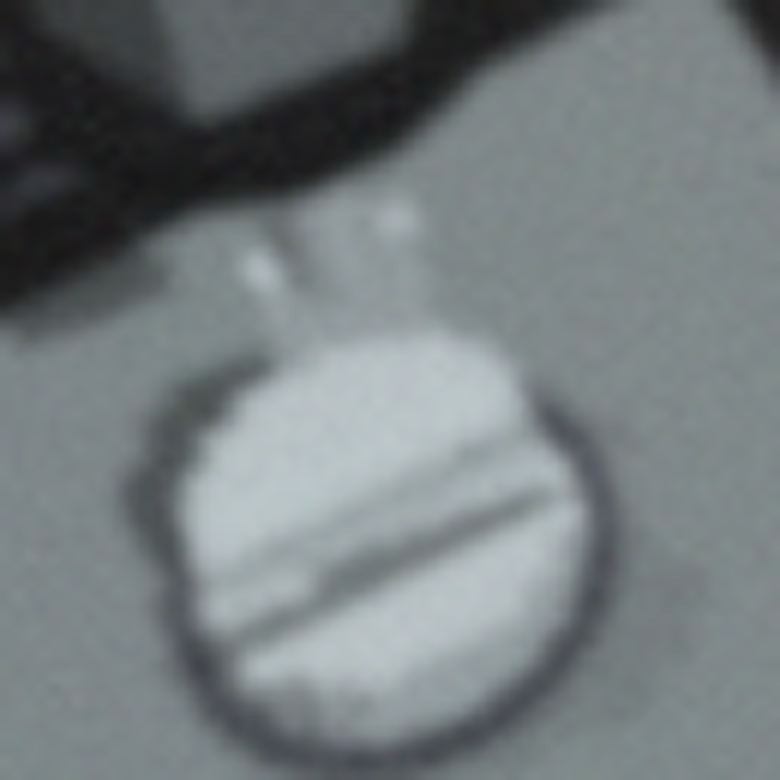

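Blade (shoulders about 232,300) and slot (238.7,326.2) line up to within about 1 px along the descent line, and both run at about 81°. I'm going down.

Emit:
apply_moves(moves="1 0 0 0.1 0 0 0;1 0 0 0.1 0 0 0;1 0 0 0.08 0 0 0;1 0 0 0.05 0 0 0;1 0 0 0 0 0 0")

```text
t: 13.3
eef_pos: [0.4767, 0.2058, 0.1633]
tool_rot: [-0.0, 0.903, 0.43, -0.002]
contact_force: [0.4, -0.4, -0.8]
gripper_width: 0.369
```

```bash
python3 ov.py b4.png .092
```

```text
13.35 [0.4771 0.2062 0.1642] F [ 0.2598  0.4171 -0.702 ] M [-0.005   0.036  -0.0622] q [ 0.1158  0.4128 -0.7927  1.948   0.3635  0.93    0.0313] w 0.36757917893265174
jaw 50.91429918193591 z [-0.002  -0.0005 -1.    ]
blade 80.9142867229285
crop (np.int64(192), np.int64(263), np.int64(282), np.int64(353))
```

View pics/b4.png

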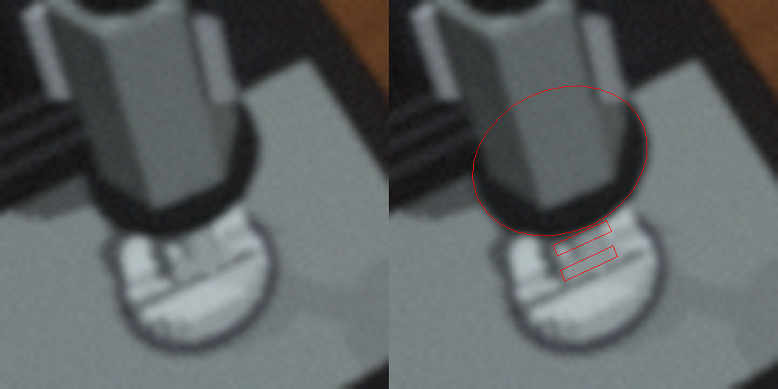

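Emit:
apply_moves(moves="1 0 0 0.02 0 0 0;1 0 0 0.02 0 0 0;1 0 0 0.02 0 0 0;1 0 0 0 0 0 0")

```text
t: 13.68
eef_pos: [0.4777, 0.2063, 0.1578]
tool_rot: [0.0, 0.903, 0.43, -0.0]
contact_force: [-0.2, 0.1, -0.3]
gripper_width: 0.365
```

Emit:
apply_moves(moves="1 0 0 0.015 0 0 0;1 0 0 0 0 0 0")

```text
t: 13.85
eef_pos: [0.478, 0.2065, 0.1565]
tool_rot: [0.0, 0.903, 0.43, 0.0]
contact_force: [-0.5, -0.1, 2.9]
gripper_width: 0.364
```

Emit:
apply_moves(moves="1 0 0 0.015 0 0 0;1 0 0 0 0 0 0")

```text
t: 14.02
eef_pos: [0.478, 0.2065, 0.1548]
tool_rot: [0.0, 0.903, 0.43, 0.0]
contact_force: [0.2, -0.3, 3.7]
gripper_width: 0.365
```

Emit:
apply_moves(moves="1 0 0 0.015 0 0 0;1 0 0 0.015 0 0 0;1 0 0 0 0 0 0;1 0 0 0 0 0 0")

```text
t: 14.35
eef_pos: [0.4783, 0.2067, 0.1526]
tool_rot: [0.001, 0.903, 0.43, 0.0]
contact_force: [-3.4, -3.2, 18.3]
gripper_width: 0.365
```

```bash
python3 ov.py b5.png .0927
```

```text
14.4 [0.4783 0.2067 0.1526] F [-3.5316 -3.5723 16.8879] M [-0.9318  1.1852 -0.0027] q [ 0.1047  0.4284 -0.7829  1.9579  0.3832  0.9066  0.0139] w 0.36703312861225734
jaw 50.886816167548275 z [ 0.0015 -0.0007 -1.    ]
blade 80.88677722374287
crop (np.int64(193), np.int64(267), np.int64(283), np.int64(357))
```

View pics/b5.png

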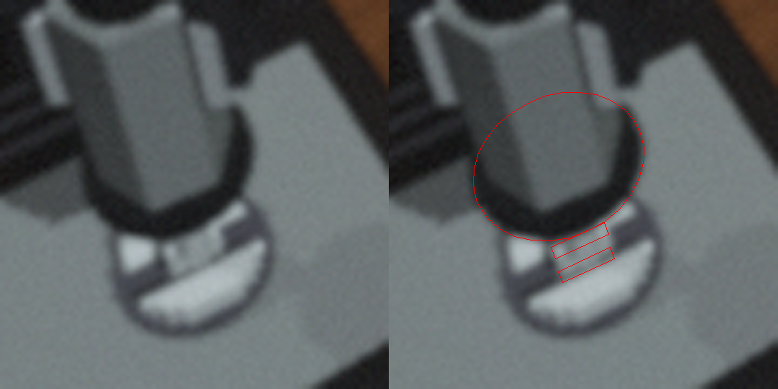

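Emit:
apply_moves(moves="1 0 0 -0.01 0 0 0;1 0 0 0 0 0 0")

```text
t: 14.57
eef_pos: [0.478, 0.2066, 0.1528]
tool_rot: [0.0, 0.903, 0.43, 0.0]
contact_force: [-1.4, -1.2, 5.6]
gripper_width: 0.362
```

Emit:
apply_moves(moves="1 0 0 -0.01 0 0 0;1 0 0 0 0 0 0")

```text
t: 14.73
eef_pos: [0.478, 0.2066, 0.1538]
tool_rot: [0.0, 0.903, 0.43, 0.0]
contact_force: [-2.1, -0.6, 5.7]
gripper_width: 0.367
```

Run:
```python
from h import *
ps=imaging.read_camera('side'); o=bot.get_obs(); print(o['eef_pos'],o['contact_force'],o['t'])
im=ps['image']
a=cv2.resize(im[280:345,205:270],None,fx=12,fy=12,interpolation=cv2.INTER_CUBIC)[:,:,::-1]
b=cv2.imread('pics/b3.png')
cv2.imwrite('pics/b6.png',cv2.resize(np.hstack([b[200:],a[200:]]),None,fx=.51,fy=.51))
```

```text
[0.47802266 0.20653943 0.15370239] [-0.50324737 -0.45978423  5.2427243 ] 14.7833
```

View pics/b6.png

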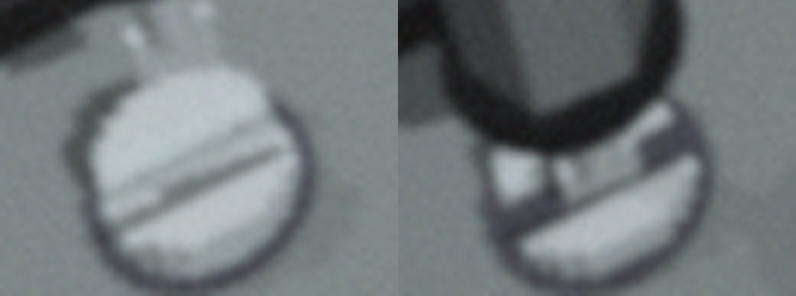

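Emit:
apply_moves(moves="1 0 0 0.01 0 0 0;1 0 0 0 0 0 0;1 0 0 0 0 0 0")

```text
t: 15.03
eef_pos: [0.4781, 0.2066, 0.1527]
tool_rot: [0.0, 0.903, 0.43, 0.0]
contact_force: [-2.2, -2.0, 7.5]
gripper_width: 0.364
```

Run:
```python
from h import *
np.set_printoptions(precision=4,suppress=True)
o=bot.get_obs()
for k in('t','eef_pos','contact_force','torque','q','joint_vel'): print(k,o[k])
for n in('side','top'):
    p=imaging.read_camera(n)
    o=bot.get_obs();print(o['eef_pos'],o['contact_force'],o['torque'])
    save(p['image'],'c_%s.png'%n)
```

```text
t 15.0333
eef_pos [0.4781 0.2066 0.1527]
contact_force [-2.2346 -2.0292  7.4785]
torque [-0.3468  0.5082  0.0782]
q [ 0.1056  0.4282 -0.7833  1.958   0.3819  0.9067  0.0154]
joint_vel [-0.0013  0.0017 -0.     -0.0009 -0.0008  0.0003 -0.0006]
[0.4781 0.2065 0.1527] [-1.9295 -1.3769  7.5042] [-0.3572  0.4142  0.0265]
[0.4781 0.2066 0.1527] [-1.5623  0.1924  7.9859] [-0.3568  0.4657  0.0117]
```

View pics/c_side.png

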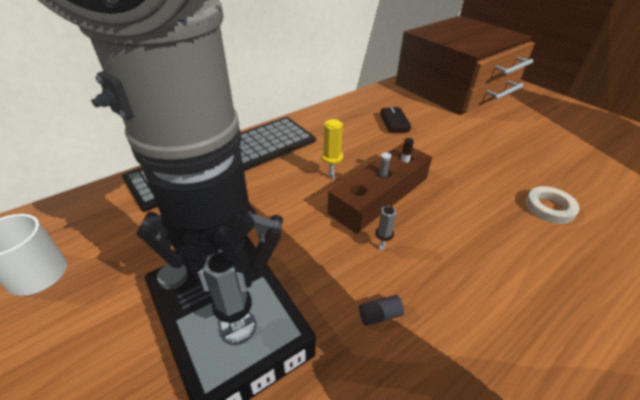

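Run:
```python
from h import *
ps=imaging.read_camera('side'); o=bot.get_obs(); print(o['eef_pos'],o['contact_force'],o['t'])
im=cv2.imread('pics/c_side.png')[:,:,::-1]; im0=cv2.imread('pics/side0.png')[:,:,::-1]
out=[]
for I,ss in((im0,(0,)),(im,(3,)),(im,(5,)),(im,(8,))):
    a=cv2.resize(I[298:348,210:265],None,fx=7,fy=7,interpolation=cv2.INTER_CUBIC)
    for s in ss:
        X=[[.4773+.02*np.cos(t),.2062+.02*np.sin(t),.075-s*.001] for t in np.linspace(0,6.28,60)]
        d=np.radians(81);u=np.array([np.cos(d),np.sin(d),0]);v=np.array([-u[1],u[0],0]);c=np.array([.4773,.2062,.075-s*.001])
        P=np.int32((proj(ps,X)-[210,298]+.5)*7);cv2.polylines(a,[P],True,(255,0,0),1)
        for w in(-.0095,.0095):
            P=np.int32((proj(ps,[c+u*.0176+v*w,c-u*.0176+v*w])-[210,298]+.5)*7);cv2.polylines(a,[P],True,(0,255,0),1)
    out.append(a)
save(np.vstack([np.hstack(out[:2]),np.hstack(out[2:])]),'s1.png',None,.84)
```

```text
[0.47805927 0.20654568 0.15266702] [-1.19264288 -1.25614526  7.39328764] 15.1833
```

View pics/s1.png

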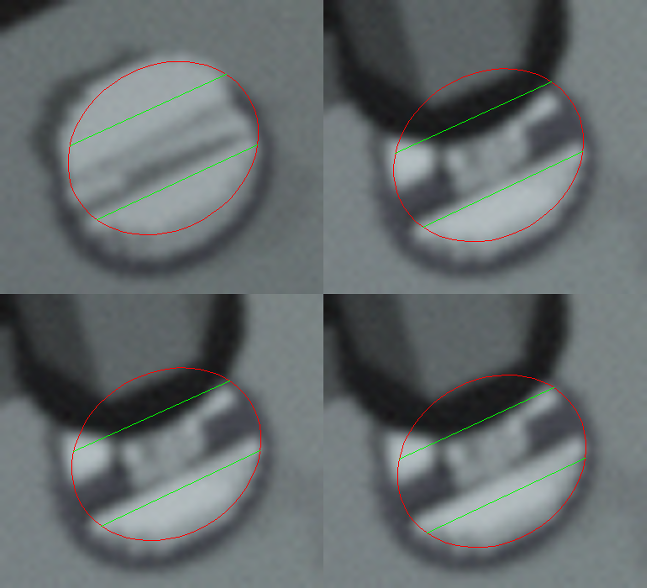

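The blade sits in the slot and the press is about 8.5 N. By force the screw is down about 6 mm, and by arm position about 4 mm, so either way it is inside 3–7 mm. I'm turning clockwise.

Emit:
apply_moves(moves="1 0 0 0 0 0 0.75;1 0 0 0 0 0 0.75;1 0 0 0 0 0 0.75;1 0 0 0 0 0 0.75;1 0 0 0 0 0 0.75;1 0 0 0 0 0 0.75;1 0 0 0 0 0 0.75;1 0 0 0 0 0 0.75")

```text
t: 15.85
eef_pos: [0.4791, 0.2065, 0.1528]
tool_rot: [0.0, 0.973, 0.231, 0.001]
contact_force: [1.1, -0.5, 4.9]
gripper_width: 0.363
```

```bash
python3 ov.py t1.png .0927
```

```text
15.9 [0.4791 0.2065 0.1528] F [ 1.0352 -1.3294  4.6611] M [-0.2882 -0.42    0.0655] q [ 0.0343  0.4029 -0.6886  1.9616  0.3288  0.8866 -0.3619] w 0.3641026013582148
jaw 26.55386188939696 z [ 0.0027  0.0006 -1.    ]
blade 56.553918431794116
crop (np.int64(193), np.int64(267), np.int64(283), np.int64(357))
```

View pics/t1.png

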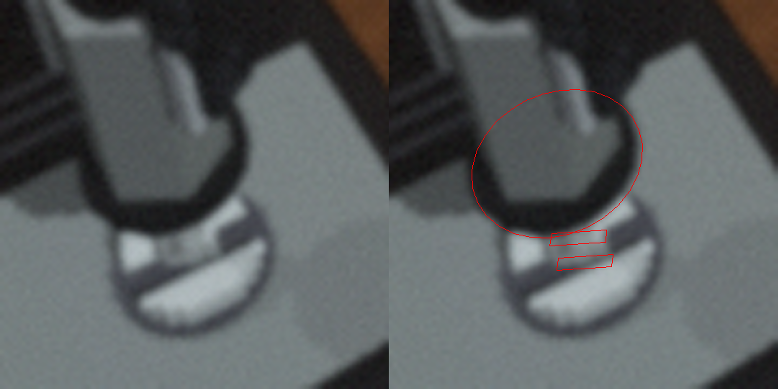

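Emit:
apply_moves(moves="1 0 0 0.008 0 0 0;1 0 0 0 0 0 0;1 0 0 0 0 0 0")

```text
t: 16.15
eef_pos: [0.4792, 0.2066, 0.1526]
tool_rot: [0.0, 0.973, 0.232, 0.001]
contact_force: [-0.8, -3.1, 13.0]
gripper_width: 0.367
```

Emit:
apply_moves(moves="1 0 0 0 0 0 0.75;1 0 0 0 0 0 0.75;1 0 0 0 0 0 0.75;1 0 0 0 0 0 0.75;1 0 0 0 0 0 0")

```text
t: 16.57
eef_pos: [0.479, 0.2066, 0.1526]
tool_rot: [0.0, 0.992, 0.128, 0.001]
contact_force: [-1.2, -3.3, 12.4]
gripper_width: 0.366
```

```bash
python3 ov.py t2.png .0927
```

```text
16.6167 [0.479  0.2066 0.1526] F [-0.9244 -2.0012 12.3108] M [-0.6873  0.3795  0.04  ] q [-0.0013  0.3926 -0.6434  1.9639  0.3049  0.8786 -0.5456] w 0.36359141364244074
jaw 14.852821861223006 z [ 0.0029  0.     -1.    ]
blade 44.85288725221298
crop (np.int64(193), np.int64(267), np.int64(283), np.int64(357))
```

View pics/t2.png

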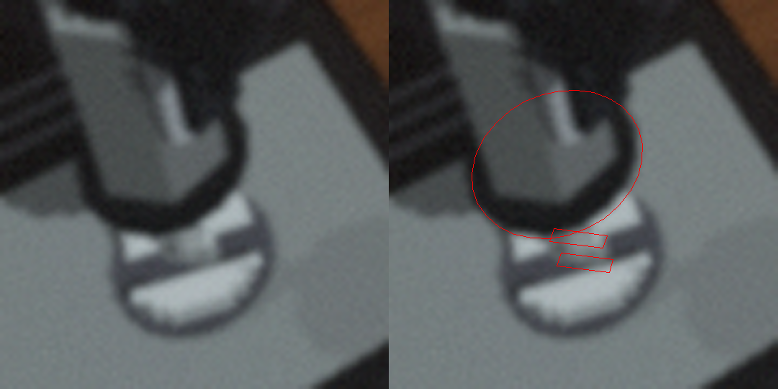

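Emit:
apply_moves(moves="1 0 0 -0.004 0 0 0.75;1 0 0 0 0 0 0.75;1 0 0 0 0 0 0.75;1 0 0 0 0 0 0.75;1 0 0 0 0 0 0.75;1 0 0 0 0 0 0")

```text
t: 17.12
eef_pos: [0.4787, 0.2065, 0.1527]
tool_rot: [0.0, 1.0, -0.002, 0.001]
contact_force: [-1.7, -1.3, 10.2]
gripper_width: 0.365
```

```bash
python3 ov.py t3.png .0927
```

```text
17.1667 [0.4787 0.2065 0.1527] F [-1.6999 -2.0139  9.877 ] M [-0.6076  0.2727 -0.026 ] q [-0.0453  0.3804 -0.5873  1.9668  0.2742  0.8704 -0.7803] w 0.36832273780703656
jaw -0.14354717860103317 z [ 0.0022 -0.0001 -1.    ]
blade 29.856510689412012
crop (np.int64(193), np.int64(267), np.int64(283), np.int64(357))
```

View pics/t3.png

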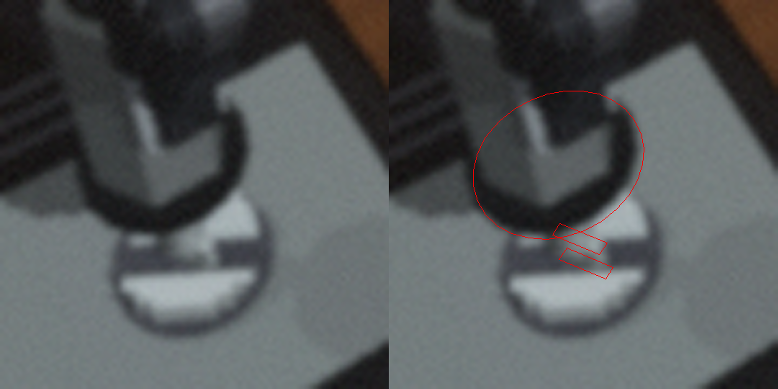

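The slot follows the blade and is now level in the picture at about y=327. I'm carrying on towards the stop.

Emit:
apply_moves(moves="1 0 0 0 0 0 0.75;1 0 0 0 0 0 0.75;1 0 0 0 0 0 0.75;1 0 0 0 0 0 0.75;1 0 0 0 0 0 0.75;1 0 0 0 0 0 0.75;1 0 0 0 0 0 0")

```text
t: 17.75
eef_pos: [0.4783, 0.2065, 0.1527]
tool_rot: [-0.0, 0.987, -0.159, 0.001]
contact_force: [-1.9, -1.4, 10.7]
gripper_width: 0.362
```

```bash
python3 ov.py t4.png .0927
```

```text
17.8 [0.4783 0.2065 0.1526] F [-1.8702 -0.8059 11.1828] M [-0.5531  0.5553  0.0517] q [-0.0984  0.3679 -0.521   1.9704  0.2394  0.8617 -1.064 ] w 0.36748625404621815
jaw -18.139884414976738 z [ 0.0015 -0.0002 -1.    ]
blade 11.860147700205086
crop (np.int64(193), np.int64(267), np.int64(283), np.int64(357))
```

Emit:
apply_moves(moves="1 0 0 0 0 0 0.5;1 0 0 0 0 0 0.5;1 0 0 0 0 0 0.5;1 0 0 0 0 0 0")

```text
t: 18.13
eef_pos: [0.4782, 0.2066, 0.1526]
tool_rot: [-0.0, 0.978, -0.21, 0.001]
contact_force: [-2.2, -2.1, 11.3]
gripper_width: 0.367
```

```bash
python3 ov.py t5.png .0927
```

```text
18.1833 [0.4783 0.2066 0.1526] F [-1.861  -1.6335 11.7401] M [-0.4852  0.636   0.0817] q [-0.1159  0.3643 -0.4994  1.9716  0.2283  0.8589 -1.1586] w 0.3648665287736947
jaw -24.118921480365174 z [ 0.0014 -0.     -1.    ]
blade 5.881103907269268
crop (np.int64(193), np.int64(267), np.int64(283), np.int64(357))
```

View pics/t5.png

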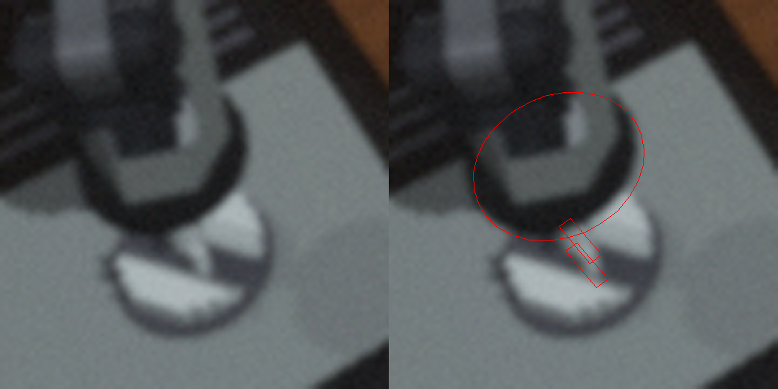

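Emit:
apply_moves(moves="1 0 0 0 0 0 0.5;1 0 0 0 0 0 0.5;1 0 0 0 0 0 0")

```text
t: 18.43
eef_pos: [0.4783, 0.2067, 0.1526]
tool_rot: [-0.0, 0.97, -0.243, 0.001]
contact_force: [-1.8, -1.9, 9.9]
gripper_width: 0.366
```

```bash
python3 ov.py t6.png .0927
```

```text
18.4833 [0.4783 0.2068 0.1526] F [-2.0946 -1.9649 10.9094] M [-0.4251  0.5761  0.0914] q [-0.1276  0.3619 -0.485   1.9723  0.2211  0.857  -1.2218] w 0.36843626824498876
jaw -28.095770882896943 z [ 0.0015  0.0001 -1.    ]
blade 1.9042568015194727
crop (np.int64(193), np.int64(267), np.int64(283), np.int64(357))
```

View pics/t6.png

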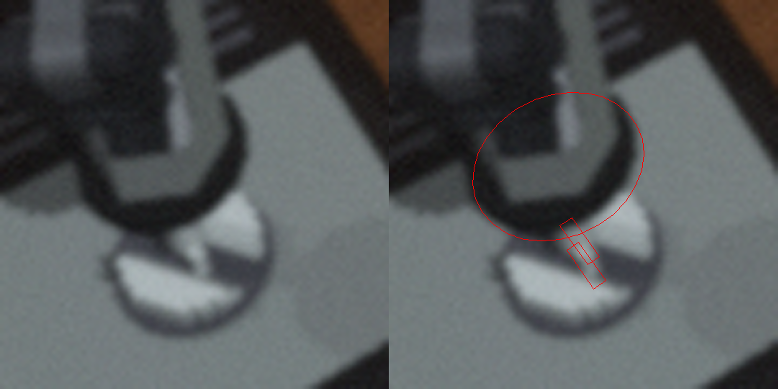

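Run:
```python
from h import *
ps=imaging.read_camera('side'); o=bot.get_obs();print(o['torque'],o['contact_force'])
I=ps['image'][300:348,210:265]
I0=cv2.imread('pics/c_side.png')[300:348,210:265,::-1]
save(np.hstack([cv2.resize(x,None,fx=7,fy=7,interpolation=cv2.INTER_CUBIC) for x in(I0,I)]),'w1.png')
f=lambda q:onz(ps,np.array(q)/4.32+[193,267],.069)
for a,b in(([120,257],[240,300]),([130,258],[235,293])):
    d=f(b)-f(a);print(np.degrees(np.arctan2(d[1],d[0]))%180)
f2=lambda q:onz(ps,np.array(q)/4.32+[193,267],.069)
```

```text
[-0.46050888  0.5773061   0.17528313] [-2.00096902 -0.70662264 10.65351078]
32.620355634899084
33.790497625147225
```

View pics/w1.png

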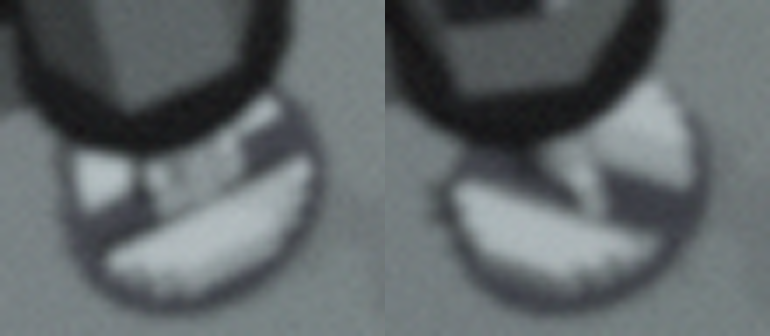

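The slot now lies at about 33°, against 81° at first. That is about 48° of turn, with the moment rising, which fits the stop. One more small push to confirm.

Emit:
apply_moves(moves="1 0 0 0 0 0 0.5;1 0 0 0 0 0 0.5;1 0 0 0 0 0 0;1 0 0 0 0 0 0")

```text
t: 18.87
eef_pos: [0.4784, 0.2069, 0.1526]
tool_rot: [-0.0, 0.961, -0.276, 0.001]
contact_force: [-1.8, -1.2, 9.7]
gripper_width: 0.366
```

```bash
python3 ov.py t7.png .0927
python3 - <<'E'
from h import *
a=cv2.imread('pics/t6.png')[:,:388];b=cv2.imread('pics/t7.png')[:,:388]
cv2.imwrite('pics/t67.png',np.hstack([a,b]))
E
```

```text
18.9167 [0.4784 0.2069 0.1527] F [-1.2496 -1.3181  9.6398] M [-0.3431  0.4665  0.1656] q [-0.1393  0.3597 -0.4707  1.9729  0.2141  0.855  -1.2848] w 0.362563801859008
jaw -32.06189876286884 z [ 0.0018  0.0004 -1.    ]
blade -2.0618737862133587
crop (np.int64(193), np.int64(267), np.int64(283), np.int64(357))
```

View pics/t67.png

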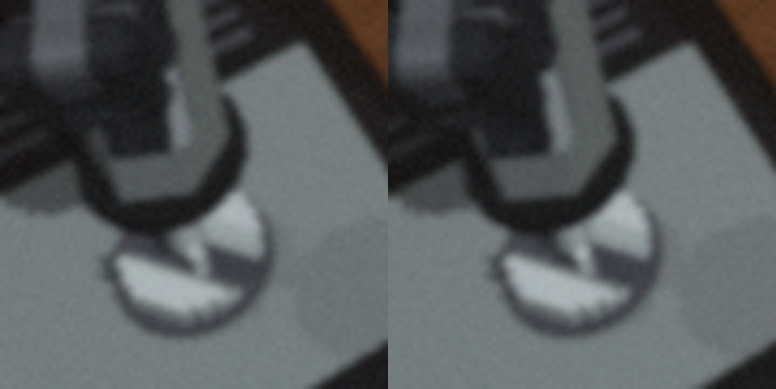

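The slot no longer moves and the moment is up to 0.17 N m, so the screw is at its stop. I'll ease back inside the play and lift.

Emit:
apply_moves(moves="1 0 0 0 0 0 -1;1 0 0 0 0 0 -1;1 0 0 -0.02 0 0 -0.5;1 0 0 -0.04 0 0 0;1 0 0 -0.06 0 0 0;1 0 0 -0.1 0 0 0;1 0 0 -0.15 0 0 0;1 0 0 -0.2 0 0 0;1 0 0 -0.12 0 0 0;1 0 0 0 0 0 0")

```text
t: 19.75
eef_pos: [0.4791, 0.2077, 0.2382]
tool_rot: [-0.002, 0.981, -0.192, 0.002]
contact_force: [0.3, 0.6, -0.7]
gripper_width: 0.366
```

```bash
python3 ov.py u1.png .0927
python3 - <<'E'
from h import *
ps=imaging.read_camera('side')
I=ps['image']; save(I,'u2.png',(190,240,290,350),6)
e=bot.get_obs()['eef_pos'];print(e)
E
```

```text
19.8 [0.4784 0.207  0.2363] F [-0.1604 -0.1471 -1.8436] M [ 0.0115  0.0525 -0.0128] q [-0.0748  0.2629 -0.5331  1.8879  0.1558  1.0279 -1.0596] w 0.36191750637519554
jaw -22.13975657044626 z [ 0.0032  0.0013 -1.    ]
blade 7.860334639927823
crop (np.int64(182), np.int64(230), np.int64(272), np.int64(320))
[0.47770389 0.20638657 0.23486227]
```

View pics/u2.png

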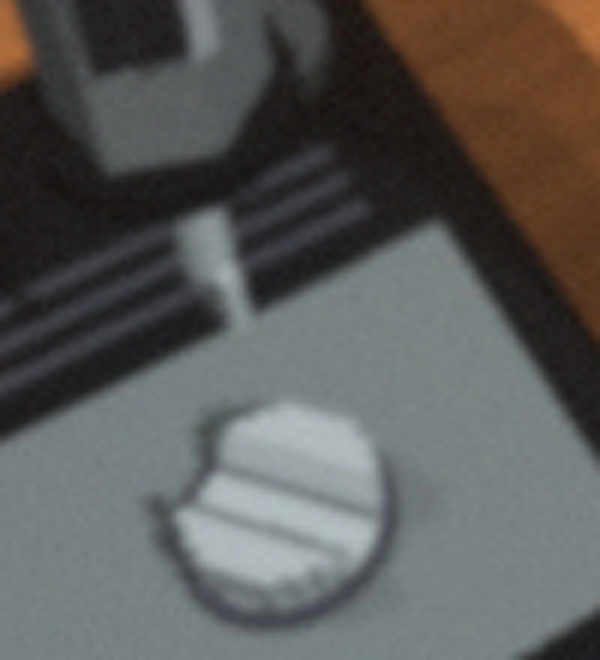

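Emit:
apply_moves(moves="1 0 0 0 0 0 1;1 0 0 0 0 0 1;1 0 0 0 0 0 1;1 0 0 0 0 0 1;1 0 0 0 0 0 1;1 0 0 0 0 0 0.2;1 0 0 0 0 0 0")

```text
t: 20.43
eef_pos: [0.477, 0.2061, 0.2334]
tool_rot: [0.001, 0.931, -0.365, -0.001]
contact_force: [0.0, -0.6, -1.2]
gripper_width: 0.361
```

Emit:
apply_moves(moves="1 0.15 0.08 0 0 0 0;1 0.24 0.124 0 0 0 0;1 0.26 0.134 0 0 0 0;1 0.26 0.134 0 0 0 0;1 0.26 0.134 0 0 0 0;1 0.26 0.134 0 0 0 0;1 0.26 0.134 0 0 0 0;1 0.26 0.134 0 0 0 0;1 0.24 0.124 0 0 0 0;1 0.15 0.08 0 0 0 0;1 0.08 0.042 0 0 0 0;1 0 0 0 0 0 0")

```text
t: 21.43
eef_pos: [0.588, -0.1044, 0.2336]
tool_rot: [0.001, 0.93, -0.367, -0.0]
contact_force: [-0.4, -0.6, -1.1]
gripper_width: 0.367
```

```bash
python3 ov.py v1.png .0927
python3 - <<'E'
from h import *
ps=imaging.read_camera('side')
f=lambda q:onz(ps,np.array(q)/6+[190,240],.075)
for a,b in(([215,460],[380,520]),([180,508],[340,555])):
    d=f(b)-f(a);print('slot',np.degrees(np.arctan2(d[1],d[0]))%180)
for i in range(4):
    e=imaging.read_camera('top') and bot.get_obs()['eef_pos'];print(e)
save(ps['image'],'v2.png',(300,80,450,240),4)
E
```

```text
21.4833 [ 0.5877 -0.1017  0.2337] F [ 0.3598 -0.0464 -2.4143] M [ 0.0173 -0.0533 -0.0014] q [ 0.3003  0.3651 -0.299   1.7299  0.1198  1.0657 -0.7877] w 0.3629671476917507
jaw -42.93163971147984 z [-0.0012  0.0006 -1.    ]
blade -12.931613063952026
crop (np.int64(317), np.int64(94), np.int64(407), np.int64(184))
slot 31.968280061809565
slot 35.69331792119067
[ 0.58762293 -0.09914243  0.23414376]
[ 0.58768419 -0.09892927  0.23433882]
[ 0.58778167 -0.09906487  0.23447935]
[ 0.58783163 -0.09939816  0.23456373]
```

View pics/v2.png

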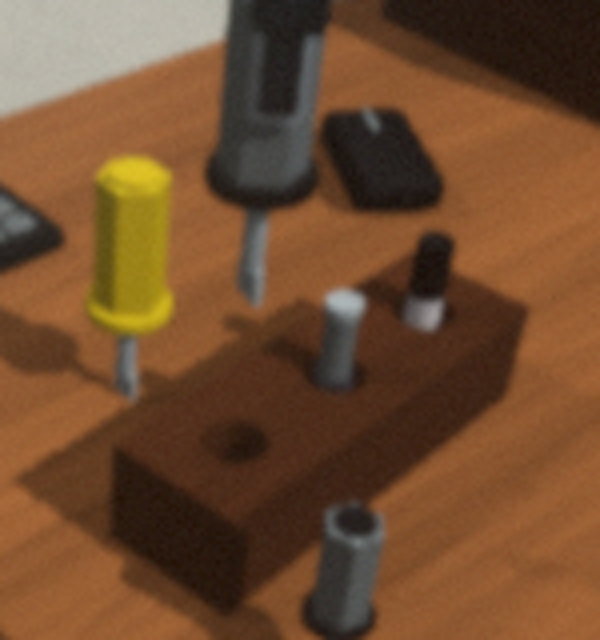

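The screw has stayed turned (slot about 34°) and its head is up again. The tool hangs over the empty hole (side 359,190), so I'm lowering it.

Emit:
apply_moves(moves="1 0 0 0.1 0 0 0;1 0 0 0.2 0 0 0;1 0 0 0.25 0 0 0;1 0 0 0.2 0 0 0;1 0 0 0.15 0 0 0;1 0 0 0.06 0 0 0;1 0 0 0 0 0 0;1 0 0 0 0 0 0")

```text
t: 22.4
eef_pos: [0.5882, -0.1011, 0.1194]
tool_rot: [-0.0, 0.931, -0.365, 0.0]
contact_force: [-0.2, -0.8, -0.7]
gripper_width: 0.36
```

Run:
```python
from h import *
ps=imaging.read_camera('side')
print(bot.get_obs()['eef_pos'],bot.get_obs()['contact_force'])
save(ps['image'],'v3.png',(300,80,450,240),4)
```

```text
[ 0.5888562  -0.10130373  0.12021208] [0.66464661 0.01758013 0.22466391]
```

View pics/v3.png

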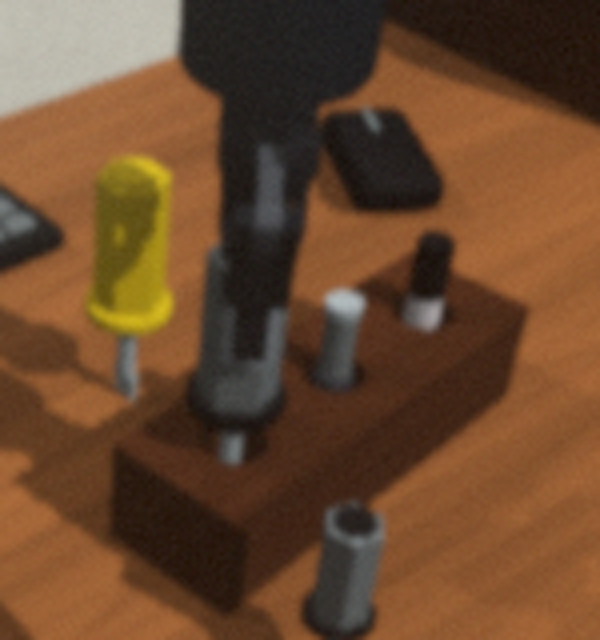

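Emit:
apply_moves(moves="1 0 0 0.07 0 0 0;1 0 0 0.05 0 0 0;1 0 0 0.03 0 0 0;1 0 0 0.02 0 0 0;1 0 0 0 0 0 0;1 0 0 0 0 0 0")

```text
t: 22.95
eef_pos: [0.588, -0.1016, 0.0987]
tool_rot: [0.0, 0.931, -0.366, -0.0]
contact_force: [-0.4, -0.1, -1.5]
gripper_width: 0.366
```

Emit:
apply_moves(moves="1 0 0 0.01 0 0 0;1 0 0 0 0 0 0")

```text
t: 23.12
eef_pos: [0.5883, -0.1016, 0.0978]
tool_rot: [-0.0, 0.931, -0.366, 0.0]
contact_force: [0.2, -0.7, -0.6]
gripper_width: 0.363
```

Emit:
apply_moves(moves="1 0 0 0.01 0 0 0;1 0 0 0 0 0 0")

```text
t: 23.28
eef_pos: [0.5883, -0.1016, 0.0977]
tool_rot: [0.0, 0.931, -0.366, 0.0]
contact_force: [-3.5, 0.1, 8.6]
gripper_width: 0.369
```

The guard rests on the stand (8.6 N, TCP 0.0977 as at the grasp). I'm easing off and opening.

Emit:
apply_moves(moves="1 0 0 -0.006 0 0 0;0 0 0 0 0 0 0;-0.5 0 0 0 0 0 0;-1 0 0 0 0 0 0;-1 0 0 0 0 0 0;-1 0 0 0 0 0 0;-1 0 0 0 0 0 0;-1 0 0 0 0 0 0")

```text
t: 23.95
eef_pos: [0.5881, -0.1015, 0.0971]
tool_rot: [-0.0, 0.931, -0.366, -0.0]
contact_force: [-0.7, -0.3, 0.4]
gripper_width: 0.995
```

Emit:
apply_moves(moves="-1 0 0 -0.1 0 0 0;-1 0 0 -0.2 0 0 0;-1 0 0 -0.25 0 0 0;-1 0 0 -0.25 0 0 0;-1 0 0 -0.25 0 0 0;-1 0 0 -0.15 0 0 0;-1 0 0 0 0 0 0")

```text
t: 24.53
eef_pos: [0.5907, -0.1015, 0.2472]
tool_rot: [-0.001, 0.931, -0.366, 0.004]
contact_force: [1.0, 0.6, 0.6]
gripper_width: 0.998
```

Run:
```python
from h import *
ps=imaging.read_camera('side'); o=bot.get_obs()
print(o['t'],o['eef_pos'],o['contact_force'],o['gripper_width'])
im=cv2.resize(ps['image'][80:240,300:450],None,fx=2.6,fy=2.6,interpolation=cv2.INTER_CUBIC)
b=cv2.imread('pics/side0.png')[80:240,300:450,::-1];b=cv2.resize(b,None,fx=2.6,fy=2.6,interpolation=cv2.INTER_CUBIC)
save(np.hstack([b,im]),'f1.png')
save(ps['image'],'f2.png')
```

```text
24.5833 [ 0.58953235 -0.10153034  0.24457796] [-0.28934032 -0.13548508 -0.4106467 ] 1.0011944428139834
```

View pics/f1.png

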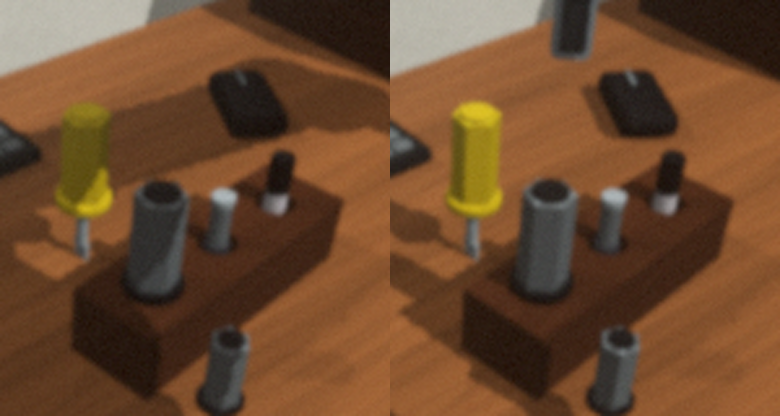

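View pics/f2.png

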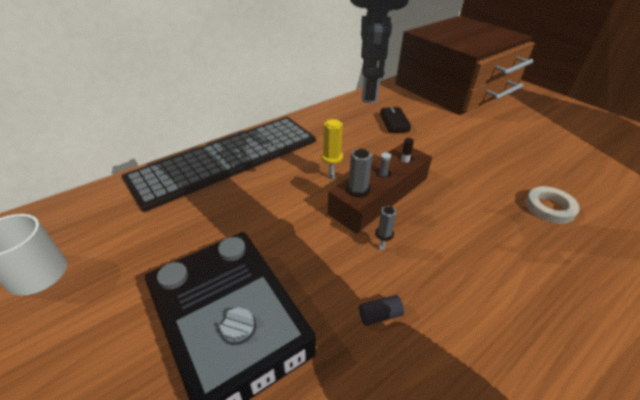

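The screwdriver is back in its hole (side 360,172) just as at the start, the slot has turned (237,323), and the gripper is clear above with no contact force. I'll check the slot angle once more and then hand in.

Run:
```python
from h import *
ps=imaging.read_camera('side')
a=[cv2.resize(I[300:348,210:265],None,fx=7,fy=7,interpolation=cv2.INTER_CUBIC) for I in(cv2.imread('pics/side0.png')[:,:,::-1],ps['image'])]
for I,t in((a[0],81),(a[1],81-51.6),(a[1],81-40)):
    d=np.radians(t);u=np.array([np.cos(d),np.sin(d),0]);c=np.array([.4773,.2062,.075])
    P=np.int32((proj(ps,[c+u*.03,c-u*.03])-[210,300]+.5)*7);cv2.polylines(I,[P],False,(255,0,0) if t!=41 else (0,255,0),1)
save(np.hstack(a),'z1.png')
```

```text
(no output)
```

View pics/z1.png

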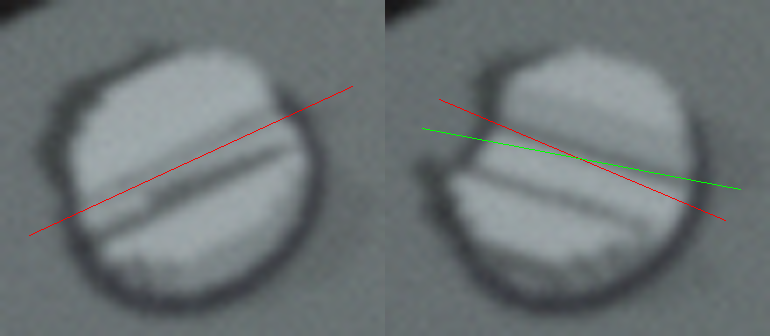

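```bash
python3 -c "
from station import bot
print(bot.hand_in(), bot.get_obs()['t'])"
```

```text
the job is handed in; nothing more can be done
the job is handed in; nothing more can be done
```

The lock screw is turned to its stop and the grey hex screwdriver is back in the stand hole it came from. I handed in at about 25 s of the 54 s allowed; no verdict is reported.

**What I did:** I took the large grey hex screwdriver from the end hole and left the yellow one and the small grey one alone. I seated the blade in the slot, pressed and turned clockwise. The blade went about 83° in all, until the slot stopped moving and the moment rose to about 0.17 N m. After that I backed off inside the play, lifted, and lowered the tool into its hole until the guard rested on the stand.

**Last checks:**
- **Screw:** the slot has turned about 47–48° (roughly 0.83 rad, plus whatever the screw started at), measured after the blade was out. Its head has risen again.
- **Screwdriver:** it stands upright in its hole, looking the same as in the first picture.
- **Gripper:** it is open, clear above the stand, and reads no contact force.

**What disagreed or went wrong:**
- **Press depth:** it was not certain. Arm position gave about 4–5 mm, but force at the tool was about 11–13 N for most of the turn (19 N at its peak, before turning), above the 10 N given for the bottom. One picture also hinted at 6–7 mm, so the screw may have been past 7 mm down while it turned.
- **Wasted turn:** I first turned the tool the wrong way for joint 7, which reached -2.86, close to its limit. I swung it 180° back before seating the blade.

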